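Swivel the bench vise round to the V-topped stand

TASK

The bench vise stands on a swivel base that clicks every 22.5 degrees. Turn the vise round, counting the clicks, until its nose (the end with the screw and tommy bar) points at the stand with the V-shaped top, ready for a long bar to lie across both, and leave it sitting in that click with your hand off it. Leave the V-topped stand standing where it is.

Things in the scene. Friction and masses are not known exactly. Their poses are not given: they have to be found in the camera images.
- vise_base: fixed round dark steel foot of the bench vise, 156 mm across, 26 mm high, with four bolted lugs reaching 105 mm from its centre. Origin at the centre of its underside; z axis = swivel axis; x axis = where the nose points at joint 0. The jaws above it (88 mm wide, top 134 mm above the bench) begin at the axis; the tommy bar sweeps 145 mm about the axis, 66 mm above the bench
- vise (a joint): turn of the vise in rad, counter-clockwise from above positive; clicks at whole multiples of 0.3927 (22.5 degrees), stops at -0.6 and 2.2. A sprung ball holds each click: leaving it takes about 0.6 N m (8 N sideways at the tail); past halfway it snaps into the next click by itself and stays. Starts in click 0 or -1, rarely between them
- vise_tail (a point): point inside the vise's tail (turns with it), 80 mm from the swivel axis, 95 mm above the bench; x axis towards the nose, z up. The tail is the grey anvil block opposite the nose: 40 mm wide, 45 to 105 mm from the axis, bright flat top 115 mm above the bench, sides free down to 86 mm (below is the 52 mm wide body). Grip it across its width from above
- v_stand: loose steel stand, 0.8 kg: round foot 52 mm across, 18 mm post, head of two plates 30 mm long spread in a V, about 60 mm wide at the top, 132 mm high; origin at the centre of its underside. It stands about 185 mm from the swivel axis in line with click 2 or 3. A like stand with a flat round top stands at the other of these two, one with a roller top off to the side: not those
Mind the look-alikes: they are no part of the job. Leave any red or yellow look-alike of the v_stand alone.

How it is judged (in metres and radians):
At the end, for the whole second after the job is handed in: The nose of the vise points at the V-topped stand: the stand's centre lies ahead of the nose and within 34 mm of the vise's centre line (about 10 degrees), the vise is at rest, and the V-topped stand is upright, within 20 mm of where it began (x of v_stand in the frame of vise_tail above 0.2 m and y of v_stand in the frame of vise_tail between -0.034 and 0.034 m and velocity of joint vise between -0.05 and 0.05 rad/s and distance of v_stand from where it was at the start of the episode below 0.02 m and angle between v_stand's own z axis and vertical below 0.2 rad); the robot touches nothing.
It fails at once if the V-topped stand is knocked over or pushed more than 40 mm (distance of v_stand from where it was at the start of the episode above 0.04 m or angle between v_stand's own z axis and vertical above 0.5 rad).
It also fails if it takes over 35 s, if anything falls off the work surface, if the arm or the gripper's body presses on something with over 40 N, if the wrist force passes 120 N, or if a joint passes its speed limit or range.

ROBOT

A 7-joint arm with a two-finger parallel gripper is mounted at the origin on the work surface. World frame = base frame: x ahead of the robot, y to its left, z up, the work surface at z = 0. Lengths are in mm, angles in rad, forces in N, time in s.
With the tool pointing down it reaches from about 400 to 900 mm from the base axis. Payload 5.6 kg.
Tool frame: the origin (TCP) lies midway between the tips of the shut fingers; the grasp point (between the pads) lies 19 mm behind it; z points along the fingers, y is the line along which they close (so a half turn about z gives the same grasp; the last joint's range is limited). The gripper opens to 92 mm and grips with 3 to 60 N. Pads are 20 mm wide; open, the fingers measure 128 mm over their backs; the gripper's body (75 mm by 189 mm) begins 69 mm behind the grasp point.
Start: joints at [1.205, 0.468, -0.012, 1.603, 0.006, 1.071, -0.056], TCP at [206.154, -616.449, 214.592] pointing down, gripper open.
Joint ranges: [-2.53, 2.53], [-0.31, 2.02], [-1.57, 1.55], [0.28, 2.44], [-1.29, 4.43], [0.15, 1.84], [-2.92, 2.92]. Speed limits (rad/s): [2.57, 2.57, 3.14, 3.14, 3.14, 3.14, 3.14].

INTERFACE

Orientations are given as a rotation vector (axis times angle).
In Python, from cell import robot, grip, kin, viewer gives the robot as it stands. Calls block until the motion is done:
- robot.movep(position, orientation): joint-space move of the TCP to a pose.
- robot.servo_line(position, feed=150, rotation=None): straight line of the TCP; rotation=None keeps the orientation; feed is the mean speed in mm/s.
- robot.goto_joints(angles): joint-space move.
- grip(opening, newtons=None): opening from 0.0 (shut) to 1.0 (fully open); newtons is the grip in N (None keeps the last); returns when the fingers have stopped.
- robot.hold(seconds).
- kin.ik(position, orientation): joint angles nearest the present ones, or None.
- robot.observe(): the state.
- viewer.read_camera(name): name is "side" or "top"; returns the picture (480x640x3 uint8, red, green, blue); there is no depth.
- viewer.camera_info(name): a dict with "camera_matrix" (3x3 intrinsics, pixels), "R" (3x3) and "t" (3): a world point X has camera coordinates R X + t. Camera axes: x right, y down, z forward; pixel columns grow to the right and rows downward; lengths in mm; the calibration is good to about 2 mm. A picture is of the moment at which its call begins. camera_info takes no time and is no camera call.
A pose or a line that the arm cannot do raises robot.IKError and nothing moves.
- robot.job_done(): hands the job in; it is judged then, once.
Trained networks look in the newest picture that a camera, given by its name, has taken for a name from the list of things; names that differ only in an ending like _2 or _b are one class to them, and where a whole thing is asked for, a point or a joint stands for the part that bears it (a point fixed in the world has none). Each returns a list of dicts, best first, with "confidence" (0 to 1); they miss things now and then, are a little off and sometimes report something else, mostly with a low value. They report only what shows in the picture. A call takes as long as a camera call. They do not tell look-alikes from the thing itself.
- viewer.silhouettes(name, camera): "mask" (480x640 bool, what is visible of it).
- viewer.pinpoint(name, camera): "at" ([x, y, z] in mm, in the coordinates of the camera as it stood for that picture, good to about 4 mm: a listed point, or the origin of a listed thing).
The state is a dict: "t": time; "joints": joint angles; "joint_velocities": joint speeds; "joint_torque": joint torques, N m; "tcp_pos": TCP position; "tcp_rot": TCP orientation; "contact_force": force on the tool from outside, world axes, zero at the start; "wrist_torque": the same for the moment, N m; "grip_width": opening from 0.0 (shut) to 1.0 (fully open); "grip_force": force on a finger pad.
Only numpy, scipy, OpenCV 4.12 (cv2) and the standard library are available. Lean on these libraries where they do the work, as an engineer would, in place of code of your own. Each camera call takes 0.05 s, during which the arm holds its last target. There are 200 camera calls.

## Working session

There is one attempt and no reset: what is moved stays moved. The work goes in short steps, each a Python script; the robot and the scene stay as the last script left them, time stands still between calls to the robot, and variables do not carry over. Pictures are saved under pics/ and viewed, at most 10 in all, crops included, and the job is handed in when it is done.

```bash
ls; mkdir -p pics; cat > h.py <<'E'
import numpy as np, cv2
from cell import robot, grip, kin, viewer
def w(p,cam):
    c=viewer.camera_info(cam); return np.array(c["R"]).T@(np.array(p)-np.array(c["t"]))
def proj(X,cam):
    c=viewer.camera_info(cam); q=np.array(c["camera_matrix"])@(np.array(c["R"])@np.array(X)+np.array(c["t"])); return q[:2]/q[2]
def ray(px,cam,z):
    c=viewer.camera_info(cam);R=np.array(c["R"]);o=-R.T@np.array(c["t"]);d=R.T@np.linalg.solve(np.array(c["camera_matrix"]),[*px,1.]);return o+d*(z-o[2])/d[2]
E
python3 - <<'E'
from h import *
for cam in("top","side"):
    im=viewer.read_camera(cam); cv2.imwrite(f"pics/{cam}0.png",im[:,:,::-1])
    for n in("vise_base","vise_tail","v_stand"):
        for r in viewer.pinpoint(n,cam): X=w(r["at"],cam); print(cam,n,round(r["confidence"],2),X.round(0),proj(X,cam).round(0))
print(robot.observe()["t"])
E
```

```text
pics
top vise_base 0.94 [543.  54.  -1.] [351. 276.]
top vise_tail 0.87 [457.  60.  96.] [351. 322.]
top v_stand 0.74 [565. 239.  -3.] [252. 267.]
top v_stand 0.74 [652. 321.   1.] [209. 222.]
top v_stand 0.58 [749. 188.   3.] [278. 170.]
top v_stand 0.56 [464. 290.   4.] [224. 322.]
side vise_base 0.63 [543.  54.  -1.] [359. 269.]
side vise_tail 0.74 [460.  59.  94.] [417. 240.]
side v_stand 0.91 [570. 240.   4.] [268. 339.]
side v_stand 0.81 [466. 288.   5.] [315. 407.]
side v_stand 0.79 [652. 320.  -0.] [177. 354.]
side v_stand 0.61 [749. 185.   6.] [196. 263.]
0.4
```

View pics/top0.png

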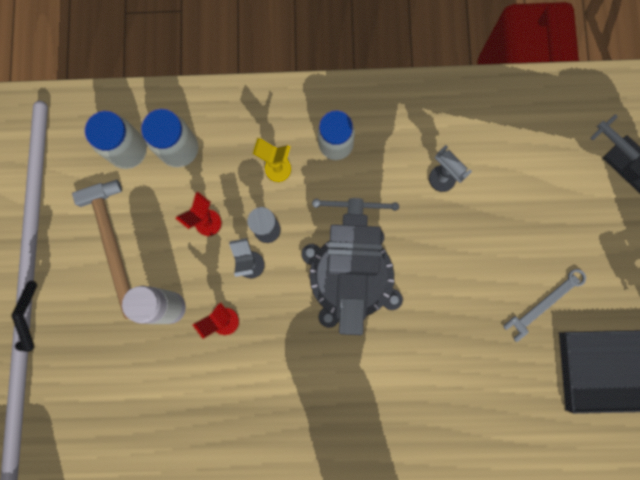

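View pics/side0.png

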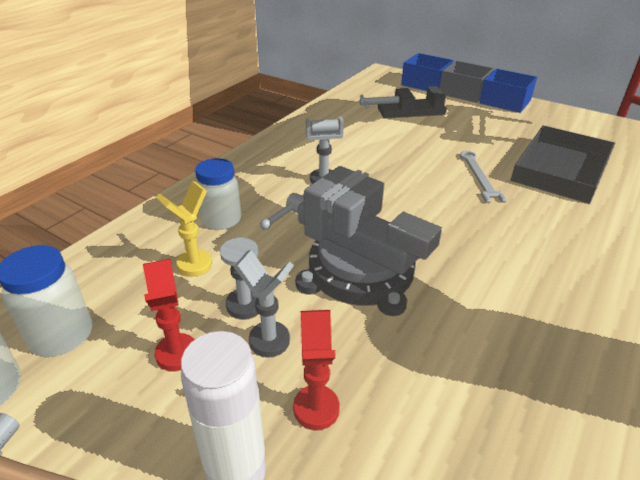

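The plain grey stand with the V top is at top (250,262) and side (268,335). It could be confused with:
- the flat-top grey stand, top (264,225), side (240,270)
- the roller stand, top (445,175)
- the red V-stands, top (205,218) and (222,322)
- the yellow stand, top (275,162)

I choose the grey V stand at about (568,240). Next I check it in one crop and test the IK of the arc.

```bash
cat >> h.py <<'E'
from scipy.spatial.transform import Rotation as Ro
def rv(psi,s):  # tool down, tool y = s*lateral of heading psi
    x=np.array([np.cos(psi),np.sin(psi),0])*s; z=np.array([0,0,-1.]); y=np.cross(z,x)
    return Ro.from_matrix(np.c_[x,y,z]).as_rotvec()
E
python3 - <<'E'
from h import *
im=viewer.read_camera("side"); c=im[200:440,120:440]; cv2.imwrite("pics/crop.png",cv2.resize(c,(800,600))[:,:,::-1])
f=ray((263,219),"top",132); print("flat top",f.round(0), np.degrees(np.arctan2(f[1]-54,f[0]-543)), np.hypot(f[1]-54,f[0]-543))
C=np.array([543,54])
o=robot.observe();print(o["tcp_rot"])
t=[w(r["at"],"side").round(0) for r in viewer.pinpoint("vise_tail","side")[:1]];print(t)
for s in(1,-1):
  for d in(-5,20,45,65,82):
    p=np.radians(d);q=kin.ik([*(C-80*np.array([np.cos(p),np.sin(p)])),91],rv(p,s));print(s,d,None if q is None else np.round(q,2))
E
```

```text
flat top [631. 202. 132.] 59.36757426559636 171.7771232000817
[-3.10071847e+00 -5.04650710e-01  1.29243604e-04]
[array([460.,  61.,  94.])]
1 -5 [ 0.27  0.42 -0.56  2.11  0.34  0.7  -2.17]
1 20 [ 0.35  0.42 -0.57  2.1   0.35  0.71 -1.66]
1 45 [ 0.36  0.43 -0.51  2.07  0.32  0.72 -1.14]
1 65 [ 0.39  0.47 -0.52  2.01  0.34  0.74 -0.77]
1 82 [ 0.43  0.51 -0.56  1.96  0.38  0.78 -0.49]
-1 -5 [ 0.59  0.57 -0.98  2.09  0.66  0.82  0.7 ]
-1 20 [ 0.75  0.65 -1.1   2.08  0.77  0.89  1.11]
-1 45 [ 0.9   0.88 -1.33  2.04  0.99  1.1   1.45]
-1 65 [ 0.91  0.92 -1.33  1.99  1.01  1.14  1.84]
-1 82 [ 0.9   0.95 -1.33  1.93  1.03  1.17  2.15]
```

View pics/crop.png

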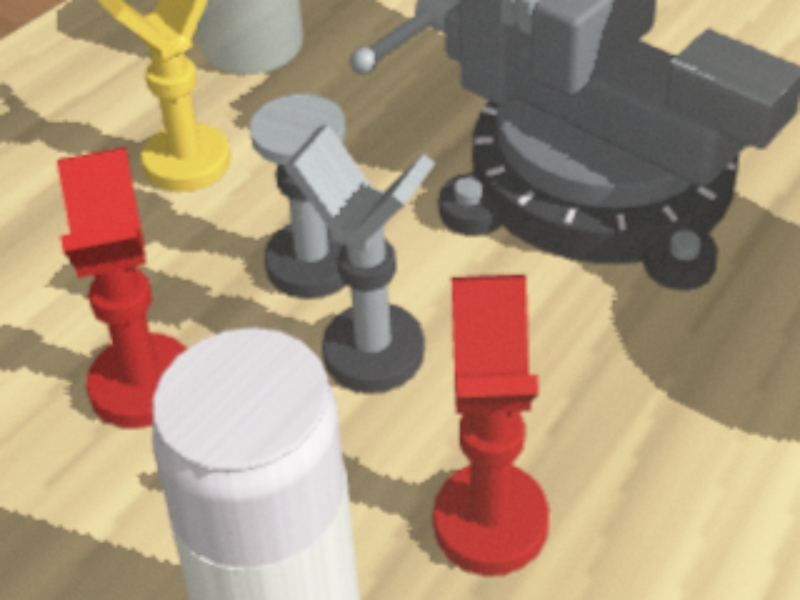

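The crop shows the grey V head at crop (365,190) with its foot at (372,345). The flat top is behind it at (297,130), and the red and yellow look-alikes are well apart. The V stand lies at heading about 82° and the flat one at about 59°, so the V is click 3. The nose is now at about −5° (click −1), which means four clicks counter-clockwise. Moving to the tail now.

```bash
python3 - <<'E'
from h import *
C=np.array([543,54]);p=np.radians(-5);P=C-80*np.array([np.cos(p),np.sin(p)])
grip(0.85)
robot.movep([*P,200],rv(p,1)); robot.servo_line([*P,125],feed=150)
print(robot.observe()["t"],robot.observe()["contact_force"])
im=viewer.read_camera("top");im2=viewer.read_camera("side")
cv2.imwrite("pics/a.png",np.hstack([cv2.resize(im[220:400,270:450],(400,400)),cv2.resize(im2[150:330,300:480],(400,400))])[:,:,::-1])
E
```

```text
4.1167 [-0.84896932 -0.39305557  0.09238623]
```

View pics/a.png

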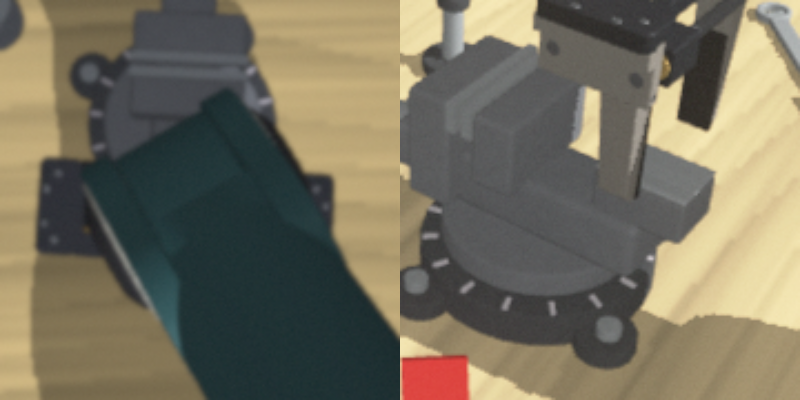

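The fingers straddle the tail block: the near finger is at right crop (620,150) and the far one beyond the block at (710,90). I'll descend, grip and turn.

```bash
python3 - <<'E'
from h import *
C=np.array([543,54]);P=lambda p:C-80*np.array([np.cos(p),np.sin(p)])
p=np.radians(-5)
robot.servo_line([*P(p),92],feed=60); print(np.round(robot.observe()["contact_force"],1))
g=grip(0.0,20);o=robot.observe();print("grip",o["grip_width"]*92,o["grip_force"],np.round(o["contact_force"],1))
if 30<o["grip_width"]*92<50:
  for d in range(2,83,8):
    p=np.radians(d);robot.servo_line([*P(p),92],feed=70,rotation=rv(p,1));o=robot.observe()
    print(d,round(o["t"],1),np.round(o["contact_force"],1),np.round(o["wrist_torque"],2),round(o["grip_width"]*92,1))
    if np.linalg.norm(o["contact_force"])>60:print("stop");break
E
```

```text
[-0.2  0.5  0.5]
grip 39.98411204434032 20.31099647283554 [ 0.2  3.6 -2.4]
2 5.9 [0.3 0.6 1.2] [0.55 0.06 0.29] 40.1
10 6.2 [ 3.7 -4.9 -3.2] [-0.78 -0.91  0.78] 40.2
18 6.5 [ 1.  10.4 -4.9] [ 2.03 -0.38 -0.75] 40.3
26 6.8 [ 4.3  3.  -4.8] [ 0.6  -0.87  0.53] 40.1
34 7.1 [ 5.8  1.5 -7.2] [ 0.05 -1.31  0.7 ] 39.9
42 7.4 [-3.2 12.4  0.6] [ 2.92  0.71 -0.68] 40.4
50 7.7 [ 2.8  4.5 -3. ] [ 1.02 -0.61  0.5 ] 40.4
58 8.0 [ 0.5  5.9 -0.8] [ 1.06 -0.47  0.46] 40.1
66 8.3 [-1.7  7.   1.7] [ 1.54  0.29 -0.02] 39.7
74 8.6 [ 1.3  4.8 -0.4] [ 0.96 -0.51  0.54] 40.0
82 8.9 [-3.4  5.1  3.8] [ 1.15  0.56 -0.05] 40.0
```

Turned, with low forces throughout. I'll release, rise and look.

```bash
python3 - <<'E'
from h import *
robot.hold(0.3);grip(0.85);robot.hold(0.3)
t=np.array(robot.observe()["tcp_pos"]);robot.servo_line([t[0],t[1],230],feed=150)
robot.movep([480,-250,300],robot.observe()["tcp_rot"])
for cam in("top","side"):
    im=viewer.read_camera(cam);cv2.imwrite(f"pics/e_{cam}.png",im[:,:,::-1])
    b=w(viewer.pinpoint("vise_base",cam)[0]["at"],cam)
    for n in("vise_tail","v_stand"):
        for r in viewer.pinpoint(n,cam):
            X=w(r["at"],cam);d=X-b if n=="v_stand" else b-X;print(cam,n,round(r["confidence"],2),X.round(0),np.degrees(np.arctan2(d[1],d[0])).round(1))
print(robot.observe()["t"])
E
```

```text
top vise_tail 0.79 [529. -23.  96.] 80.6
top vise_tail 0.73 [543.  54.   1.] 159.6
top v_stand 0.84 [651. 321.   4.] 67.6
top v_stand 0.74 [563. 239.   0.] 83.3
top v_stand 0.69 [752. 189.   4.] 32.7
side vise_tail 0.69 [528. -24.  96.] 78.3
side v_stand 0.93 [568. 240.   3.] 82.8
side v_stand 0.85 [465. 288.   2.] 108.4
side v_stand 0.8 [651. 317.  -0.] 67.9
side v_stand 0.78 [749. 186.  -1.] 33.3
12.675
```

View pics/e_top.png

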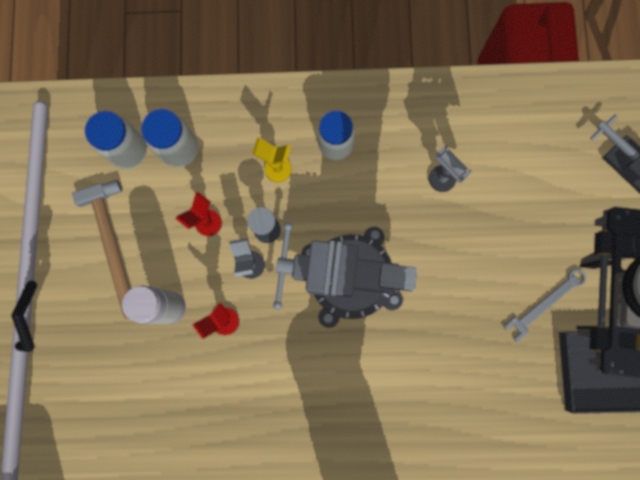

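The top picture shows the nose at (285,267) pointing at the grey V stand at (250,262), with the tail at (398,277). The vise heading is about 80° and the stand is at about 82.5°. The stand hasn't moved and the arm is clear.

```bash
python3 -c "
from h import *
print(robot.job_done())"
```

```text
the job is handed in; nothing more can be done
None
```

I turned the vise four clicks counter-clockwise so its nose points within about 3° of the grey V-topped stand (10° allowed), left that stand where it was, moved the hand clear and handed the job in; no verdict came back.

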